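# Clear the guard bracket and hold the belt tensioner compressed

### The job

I am about to fit the belt on this autosampler drive: lift the loose guard bracket off the drive and lay it flat in the blue-lined slot of the parts tray, let go of it, then push the orange sprung tensioner arm back past the click of its pawl and keep it there, clearly further back than where the pawl would catch it, so that your gripper and not the pawl holds the spring. Finish while still holding the arm compressed, and leave everything else on the bench and in the tray where it is.

Things in the scene. Friction and masses are not known exactly. Their poses are not given: they have to be found in the camera images.
- bracket_grip (a point): Loose guard bracket: flat steel plate 112 x 40 x 5 mm (long along x), on its middle one upright black rib 36 mm long (x), 10 mm thick (y), top 48 mm above the plate's underside; 0.12 kg. The point is inside the rib, 32 mm above the underside; z up. It starts flat on the drive's deck behind the tensioner arm, in its way. Pinch the rib across y.
- bracket: The same guard bracket; origin at the centre of its underside.
- tray_slot (a point): Centre of the floor of the blue-lined slot in the grey parts tray (fixed to the bench). Slot 130 mm long (x), 56 mm wide (y), floor 3 mm above the bench, walls 7 mm above that floor; z up. The bracket goes in with its long side along x, either way round. Towards -y, beside it, lie the brush and then the spatula in their compartments.
- tensioner_tab (a point): Push tab of the orange tensioner arm: upright fin at its free end, 12 mm thick (x), 40 mm along the arm (y), top 72 mm above the bench; the point is in its middle, 50 mm above the bench, 150 mm from the pivot. Turns with the arm: x is the way the tab is pushed back, y points to the pivot. Arm below it: 20 mm wide, top 26 mm. White roller on the arm 85 mm from the pivot, 30 mm across, 52 mm high.
- tensioner_pivot (a point): Pivot of the tensioner arm (upright axis; seen from above the arm is pushed back counterclockwise), on the drive's deck, 12 mm above the bench; axes are the drive's. The drive is an aluminium deck 260 mm square fixed to the bench, centred at (10, -45) mm from here; a black motor 50 mm square, 60 mm high above the bench, stands at (108, 53) mm.
- tensioner (a joint): Angle of the tensioner arm, rad: 0 at rest at its front stop, growing as the tab is pushed back; end stop at 0.80. A spring drives it back (about 5 N at the tab at rest, 12 N at 0.7). At about 0.43 the pawl clicks in behind its heel; let go, the arm then hangs on the pawl at 0.42. Held compressed: clearly beyond that, best 0.55 to 0.75.
- pawl (a joint): Travel of the blue sprung pawl slider beside the pivot, m: 0 when fully in. The arm's heel lifts it about 4.5 mm and it snaps back to 0 at the click. It works by itself; it need not be touched.
- brush: Bystander: brush 165 mm long lying in the tray's middle compartment. Leave alone.
- spatula: Bystander: steel spatula 170 mm long lying in the tray's outer compartment. Leave alone.
- vial_rack: Bystander: blue vial rack 78 x 210 mm, 48 mm high with its vials, behind. Leave alone.
- wrench: Bystander: steel wrench 180 mm long lying on the bench in the middle, near the robot. Leave alone.
- cap_dish: Bystander: small red dish 60 mm across, 16 mm high, on the bench between drive and tray. Leave alone.
- reagent: Bystander: amber bottle with blue cap, 64 mm across, 130 mm high, behind. Leave alone.
Things that resemble listed ones, but are neither listed nor needed, are in the scene too. Leave any pink or yellow look-alike of the bracket alone.

How it is judged (in metres and radians):
On the way, in this order (a step that is already met when the one before it is completed fails the run):
1. the guard bracket lies flat and released in the blue-lined slot (x of bracket_grip in the frame of tray_slot between -0.014 and 0.014 m and y of bracket_grip in the frame of tray_slot between -0.013 and 0.013 m and z of bracket_grip in the frame of tray_slot below 0.036 m and angle between bracket_grip's own z axis and vertical below 0.08 rad and angle between the x axis of bracket_grip and the x axis of tray_slot, either way round below 0.25 rad and contact force between the fingers and bracket below 0.2 N and linear speed of bracket below 0.02 m/s), for 0.2 s.
2. the tensioner arm is pushed back past the pawl's click and held by the gripper (value of joint tensioner above 0.48 rad and contact force between the fingers and tensioner above 3 N), for 0.2 s.
At the end, for the whole second after the job is handed in: The bracket lies flat (tilt under 0.08 rad) and untouched in the blue-lined slot, within 14 mm along and 13 mm across of its centre and along it within 0.25 rad; the tensioner arm stands still beyond 0.48 rad (it would hang on the pawl at 0.42), the fingers pressing on it with more than 3 N (all of step 1 and all of step 2 and velocity of joint tensioner between -0.05 and 0.05 rad/s); the arm keeps its last pose, push and grip.
It fails at once if a bystander is moved by more than 25 mm (distance of any of brush, spatula, vial_rack, wrench, cap_dish, reagent from where it was at the start of the episode above 0.025 m).
It also fails if it takes over 51 s, if anything falls off the work surface, if the arm or the gripper's body presses on something with over 40 N, if the wrist force passes 120 N, or if a joint passes its speed limit or range.

### The arm

A 6-joint arm with a two-finger parallel gripper is mounted at the origin on the work surface. World frame = base frame: x ahead of the robot, y to its left, z up, the work surface at z = 0. Lengths are in m, angles in degrees, forces in N, time in s.
With the tool pointing down it reaches from about 0.3 to 0.75 m from the base axis. Payload 8.5 kg.
Tool frame: the origin (TCP) lies midway between the tips of the shut fingers; the grasp point (between the pads) lies 19 mm behind it; y points along the fingers, x is the direction in which the jaws open and shut, and the axes are right-handed (so a half turn about y gives the same grasp; the last joint's range is limited). The gripper opens to 85 mm and grips with 20 to 120 N. Pads are 22 mm wide; open, the fingers measure 114 mm over their backs; the gripper's body (76 mm by 85 mm) begins 54 mm behind the grasp point. The pads swing forward as they close: fully open they stand 13 mm farther back than shut.
Start: joints at [-82.981, 21.807, 74.336, -0, 83.858, -12.336], TCP at [0.182, -0.519, 0.231] pointing down, gripper open.
Joint ranges: [-178.18, 178.18], [-50.72, 133.34], [12.68, 142.11], [-81.47, 261.47], [9.98, 163.14], [-165.26, 165.26]. Speed limits (degrees/s): [136.94, 136.94, 180, 180, 180, 180].

### API

Orientations are given as a 3x3 rotation matrix whose columns are the frame's x, y, z axes.
In Python, from bench import arm gives the robot as it stands. The module is installed in compiled form; this text tells all that it offers.
- The arm moves only by the shell command python3 -m inch 'ROWS'. ROWS is JSON, a list of rows, each an object of numbers: "x", "y", "z": the shift along the tool's x, y, z in mm; "rx", "ry", "rz": the turn, a rotation vector about the tool's x, y, z in units of 6 degrees (1.0 is 6 degrees); "jaw": the finger opening in mm, from 0 to 85.4. A call has 1 to 5 rows; each row shifts and turns the commanded pose from where the row before left it, along the tool's axes as they then stand; what a row does not reach is not made up. A row lasts 1/10 s, in which the tool goes at most 50 mm and 8.59 degrees, less where a joint would pass 70% of its speed; a pose out of reach is approached as far as the arm can. A call is refused whole if a number of a shift passes 50 or a number of a turn 1, either way. A call with a gripper value outside its range is refused whole. The fingers move at their own pace and stop on an object; the grip force is fixed at half the most. Time passes only in rows, so rows that do not move let the fingers close. It gives the time, the measured TCP pose, the force and the opening at its end, in the units of the state.
- arm.read_state(): the state, without advancing time (a new reading comes with each control period).
- arm.read_camera(name): name is "side" or "top"; returns (picture, depth): 384x512x3 uint8, red, green, blue; 384x512 float32, m along the optical axis (not along the pixel's ray), 0 where there is no reading.
- arm.get_calibration(name): a dict with "fx", "fy", "cx", "cy" (pixels), "R" (3x3) and "t" (3): a world point X has camera coordinates R X + t. Camera axes: x right, y down, z forward; pixel columns grow to the right and rows downward; lengths in m; the calibration is good to about 2 mm. A picture is of the moment at which its call begins. get_calibration takes no time and is no camera call.
- arm.job_done(): hands the job in, once; it reports no verdict.
The state is a dict: "time_s": time; "qpos": joint angles; "qd": joint speeds; "tau": joint torques, N m; "ee_pos": TCP position; "ee_rot": TCP orientation; "wrist_force": force on the tool from outside, world axes, zero at the start; "moment": the same for the moment, N m; "grip_width": opening from 0.0 (shut) to 1.0 (fully open).
Only numpy, scipy, OpenCV 4.12 (cv2) and the standard library are available. Lean on these libraries where they do the work, as an engineer would, in place of code of your own. Each camera call takes 0.05 s, during which the arm holds its last target.

## Working session

There is one attempt and no reset: what is moved stays moved. The work goes in short steps, Python scripts to look and compute and a shell command to move; the robot and the scene stay as the last step left them, time stands still between calls to the robot, and variables do not carry over. Pictures are saved under pics/ and viewed, and the job is handed in when it is done.

```bash
mkdir -p pics; ls; cat > h.py <<'E'
import numpy as np, cv2
from bench import arm
def snap(n,f):
    im,d=arm.read_camera(n); np.savez(f'pics/{f}.npz',im=im,d=d); cv2.imwrite(f'pics/{f}.png',im[:,:,::-1]); return im,d
def pts(n,d):
    c=arm.get_calibration(n);R=np.array(c['R']);t=np.array(c['t'])
    v,u=np.mgrid[:d.shape[0],:d.shape[1]]
    P=np.stack([(u-c['cx'])/c['fx']*d,(v-c['cy'])/c['fy']*d,d],-1)
    return (P-t)@R
def ray(n,u,v,z):
    c=arm.get_calibration(n);R=np.array(c['R']);t=np.array(c['t'])
    o=-R.T@t; r=R.T@np.array([(u-c['cx'])/c['fx'],(v-c['cy'])/c['fy'],1]); return o+r*(z-o[2])/r[2]
def st():
    s=arm.read_state(); print({k:np.round(s[k],3).tolist() for k in ['time_s','qpos','ee_pos','ee_rot','wrist_force','grip_width']}); return s
E
python3 - <<'E'
from h import *
snap('top','t0');snap('side','s0');st()
for n in ('top','side'): print(arm.get_calibration(n))
E
```

```text
pics
{'time_s': 0.1, 'qpos': [-82.981, 21.838, 74.379, 0.0, 83.858, -12.336], 'ee_pos': [0.182, -0.519, 0.231], 'ee_rot': [[0.331, -0.0, 0.943], [-0.943, 0.001, 0.331], [-0.001, -1.0, 0.0]], 'wrist_force': [0.312, 0.523, -0.077], 'grip_width': 0.998}
{'fx': 446.5999166706495, 'fy': 446.5999166706495, 'cx': 259.2331577920216, 'cy': 185.5185157746713, 'R': array([[ 0.01428219, -0.99979334,  0.01446673],
       [-0.99784251, -0.01517857, -0.06387437],
       [ 0.06408076, -0.01352325, -0.99785308]]), 't': array([0.03051407, 0.58058963, 1.22949626])}
{'fx': 486.60332560462786, 'fy': 486.60332560462786, 'cx': 260.21917857503524, 'cy': 194.5064916207488, 'R': array([[-0.96153348, -0.27425757, -0.01536755],
       [-0.16140722,  0.60938286, -0.7762733 ],
       [ 0.22226355, -0.74393233, -0.63020917]]), 't': array([0.54741231, 0.10329185, 1.61169601])}
```

View pics/t0.png

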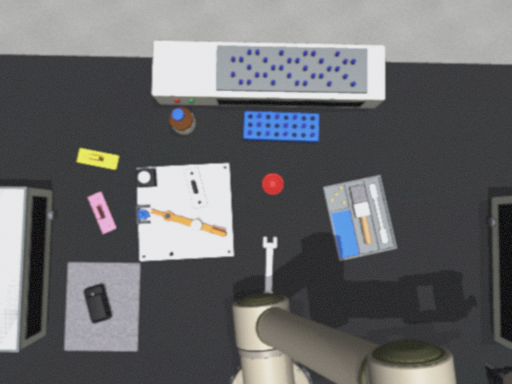

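View pics/s0.png

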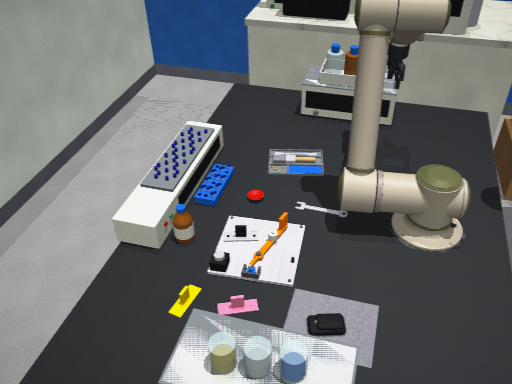

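The bracket could be confused with the yellow plate (98,158) or the pink plate (102,213). The one on the drive deck is grey with a black rib at top-view (195,187), so I'll check that one in a close crop.

```bash
python3 - <<'E'
from h import *
im=np.load('pics/t0.npz')['im'];d=np.load('pics/t0.npz')['d']
a=cv2.resize(im[150:270,125:245],(480,480),interpolation=cv2.INTER_CUBIC)
b=cv2.resize(im[170:266,316:404],(300,328),interpolation=cv2.INTER_CUBIC)
c=np.zeros((480,790,3),np.uint8);c[:,:480]=a;c[:328,485:785]=b
cv2.imwrite('pics/crop0.png',c[:,:,::-1])
P=pts('top',d)
for u,v in [(195,187),(192,172),(200,204),(145,214),(219,230),(225,232),(150,178),(345,235),(338,200),(180,230),(300,300),(198,224)]:
    print((u,v),P[v,u].round(4))
E
```

```text
(195, 187) [0.5706 0.2122 0.0632]
(192, 172) [0.6152 0.2276 0.0173]
(200, 204) [0.5261 0.2031 0.0179]
(145, 214) [0.4962 0.3529 0.0256]
(219, 230) [0.4566 0.1452 0.0673]
(225, 232) [0.4516 0.129  0.0702]
(150, 178) [0.5937 0.3358 0.0531]
(345, 235) [ 0.4453 -0.2037  0.008 ]
(338, 200) [ 5.435e-01 -1.852e-01  2.000e-04]
(180, 230) [0.453  0.2579 0.011 ]
(300, 300) [ 0.2617 -0.0801 -0.0049]
(198, 224) [0.4712 0.2041 0.0455]
```

View pics/crop0.png

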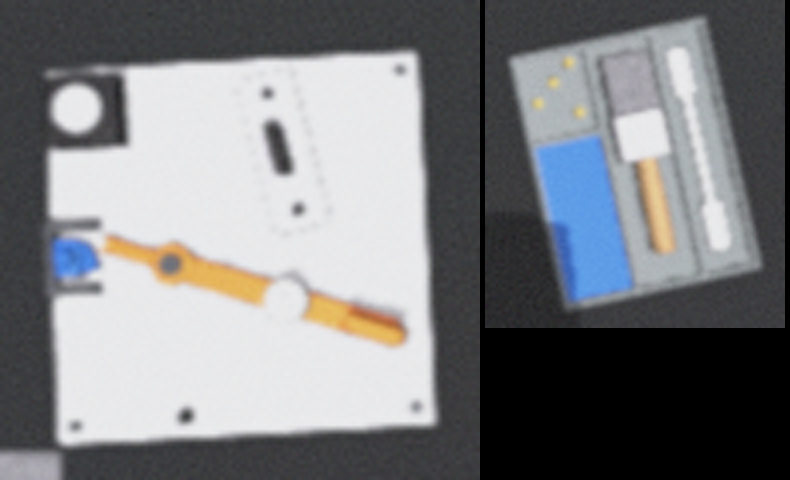

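```bash
python3 - <<'E'
from h import *
z=np.load('pics/t0.npz');im=z['im'];d=z['d'];P=pts('top',d)
hsv=cv2.cvtColor(im,cv2.COLOR_RGB2HSV);v,u=np.mgrid[:384,:512]
def box(m,zz,name):
    m=m.astype(np.uint8);c=max(cv2.findContours(m,0,2)[0],key=cv2.contourArea)
    X=np.array([ray('top',*p[0],zz)[:2] for p in c],np.float32)*1000
    r=cv2.minAreaRect(X);q=cv2.boxPoints(r);e=q[1]-q[0];f=q[2]-q[1];L=e if np.linalg.norm(e)>np.linalg.norm(f) else f
    mm=cv2.moments(m,True);cc=ray('top',mm['m10']/mm['m00'],mm['m01']/mm['m00'],zz)
    print(name,'c',np.round(r[0],1),'size',np.round(r[1],1),'long ang',round(np.degrees(np.arctan2(L[1],L[0]))%180,1),'centroid',cc.round(4),'medz',np.median(P[...,2][m>0]).round(4))
def reg(a,b,c,e): return (u>=a)&(u<b)&(v>=c)&(v<e)
H,S,V=hsv[...,0],hsv[...,1],hsv[...,2]
box((H>95)&(H<125)&(S>110)&reg(322,360,195,265),.003,'slot')
box((V<110)&reg(187,202,177,199),.060,'rib')
box((H>5)&(H<25)&(S>110)&reg(140,240,200,245),.026,'arm')
box((V>150)&reg(125,245,155,270),.012,'deck')
hi=(H>5)&(H<25)&(S>110)&reg(140,240,200,245)&(P[...,2]>.055); box(hi,.072,'fin')
print('rib top',np.median(P[(V<110)&reg(187,202,177,199)],0))
for k,(cx,cy,zz) in {'pivot':(171,264,.03),'hole1':(267,93,.017),'hole2':(298,209,.017),'roller':(286,299,.052)}.items(): print(k,ray('top',125-.375+cx/4,150-.375+cy/4,zz).round(4),P[150+cy//4,125+cx//4].round(4))
# walls of the tray
for vv in (220,240): print(vv,[(uu,P[vv,uu].round(3).tolist()) for uu in range(322,364,3)])
E
```

```text
slot c [ 449.4 -203.4] size [127.1  54. ] long ang 12.7 centroid [ 0.4488 -0.2039  0.003 ] medz 0.0037
rib c [572.3 214.7] size [31.5  8.5] long ang 15.3 centroid [0.5721 0.2147 0.06  ] medz 0.0598
arm c [489.9 281.6] size [110.4  23.4] long ang 70.0 centroid [0.4749 0.2283 0.026 ] medz 0.0274
deck c [505.6 247.1] size [262.8 261.2] long ang 3.8 centroid [0.4992 0.2446 0.012 ] medz 0.0127
fin c [452.  146.9] size [37.9 11.6] long ang 74.9 centroid [0.4535 0.1528 0.072 ] medz 0.0726
rib top [0.57170835 0.21505754 0.05979995]
pivot [0.4926 0.2905 0.03  ] [0.4916 0.2907 0.0342]
hole1 [0.6127 0.2293 0.017 ] [0.612  0.2298 0.0211]
hole2 [0.532  0.2058 0.017 ] [0.5316 0.206  0.0185]
roller [0.4703 0.2083 0.052 ] [0.4713 0.2086 0.0521]
220 [(322, [0.486, -0.14, 0.0]), (325, [0.486, -0.148, 0.001]), (328, [0.487, -0.157, -0.0]), (331, [0.487, -0.163, 0.012]), (334, [0.487, -0.173, 0.003]), (337, [0.487, -0.182, 0.002]), (340, [0.487, -0.19, 0.004]), (343, [0.487, -0.198, 0.008]), (346, [0.487, -0.208, 0.002]), (349, [0.487, -0.216, 0.001]), (352, [0.488, -0.224, 0.005]), (355, [0.488, -0.234, 0.0]), (358, [0.488, -0.24, 0.009]), (361, [0.488, -0.246, 0.018])]
240 [(322, [0.43, -0.14, 0.002]), (325, [0.43, -0.149, -0.002]), (328, [0.43, -0.157, 0.001]), (331, [0.431, -0.165, 0.002]), (334, [0.431, -0.173, 0.007]), (337, [0.431, -0.182, 0.003]), (340, [0.431, -0.191, 0.0]), (343, [0.431, -0.199, 0.004]), (346, [0.431, -0.208, 0.001]), (349, [0.431, -0.216, 0.002]), (352, [0.432, -0.224, 0.006]), (355, [0.432, -0.232, 0.005]), (358, [0.432, -0.239, 0.013]), (361, [0.432, -0.25, 0.003])]
```

```bash
cat >> h.py <<'E'
def togo(x,y,z,yaw):
    "tool shift mm in present axes, and ry units (yaw = world angle of tool x, deg)"
    s=arm.read_state();R=np.array(s['ee_rot']);p=np.array(s['ee_pos']);dd=R.T@(np.array([x,y,z])-p)*1000
    a=np.degrees(np.arctan2(R[1,0],R[0,0]));print('t',round(s['time_s'],2),'shift',dd.round(1),'ry',round(-(yaw-a)/6,2),'yaw',a.round(2),'tilt',R[:,1].round(3),'pos',p.round(4))
E
python3 -c "
from h import *
togo(.572,.215,.2,-74)"
```

```text
t 0.1 shift [-563.    31.7  610.9] ry 0.56 yaw -70.64 tilt [-0.     0.001 -1.   ] pos [ 0.1822 -0.5187  0.2308]
```

```bash
python3 -m inch '[{"ry":0.56,"jaw":60},{"x":-30,"z":32},{"x":-34,"z":36},{"x":-34,"z":36},{"x":-34,"z":36}]'
python3 -m inch '[{"x":-34,"z":36},{"x":-34,"z":36},{"x":-34,"z":36},{"x":-34,"z":36},{"x":-34,"z":36}]'
python3 -m inch '[{"x":-34,"z":36},{"x":-34,"z":36},{"x":-34,"z":36}]'
python3 -c "
from h import *
togo(.572,.215,.2,-74)"
```

```text
t 0.1 shift [-563.    31.7  610.9] ry 0.56 yaw -70.64 tilt [-0.     0.001 -1.   ] pos [ 0.1822 -0.5187  0.2308]invalid input at $[0]: expected keys x, y, z, rx, ry, rz, jaw
invalid input at $[0]: expected keys x, y, z, rx, ry, rz, jaw
invalid input at $[0]: expected keys x, y, z, rx, ry, rz, jaw
```

```bash
python3 -m inch '[{"x":0,"y":0,"z":0,"rx":0,"ry":0.56,"rz":0,"jaw":60},{"x":-30,"y":0,"z":32,"rx":0,"ry":0,"rz":0,"jaw":60},{"x":-34,"y":0,"z":36,"rx":0,"ry":0,"rz":0,"jaw":60},{"x":-34,"y":0,"z":36,"rx":0,"ry":0,"rz":0,"jaw":60},{"x":-34,"y":0,"z":36,"rx":0,"ry":0,"rz":0,"jaw":60}]'
python3 -c "
from h import *
togo(.572,.215,.2,-74)"
```

```text
time_s: 0.6
ee_pos: [0.2809, -0.3516, 0.231]
ee_rot: [[0.275, -0.0, 0.961], [-0.961, 0.001, 0.275], [-0.001, -1.0, 0.0]]
wrist_force: [0.9, 0.6, -0.7]
grip_width: 0.703
t 0.6 shift [-464.7   31.4  435.6] ry -0.01 yaw -74.05 tilt [-0.     0.001 -1.   ] pos [ 0.2809 -0.3516  0.231 ]
```

```bash
python3 -m inch '[{"x":-35,"y":0,"z":33,"rx":0,"ry":0,"rz":0,"jaw":50},{"x":-35,"y":0,"z":33,"rx":0,"ry":0,"rz":0,"jaw":50},{"x":-35,"y":0,"z":33,"rx":0,"ry":0,"rz":0,"jaw":50},{"x":-35,"y":0,"z":33,"rx":0,"ry":0,"rz":0,"jaw":50},{"x":-35,"y":0,"z":33,"rx":0,"ry":0,"rz":0,"jaw":50}]'
python3 -m inch '[{"x":-35,"y":0,"z":33,"rx":0,"ry":0,"rz":0,"jaw":50},{"x":-35,"y":0,"z":33,"rx":0,"ry":0,"rz":0,"jaw":50},{"x":-35,"y":0,"z":33,"rx":0,"ry":0,"rz":0,"jaw":50},{"x":-35,"y":0,"z":33,"rx":0,"ry":0,"rz":0,"jaw":50},{"x":-35,"y":0,"z":33,"rx":0,"ry":0,"rz":0,"jaw":50}]'
python3 -c "
from h import *
togo(.572,.215,.1,-74)"
```

```text
time_s: 1.1
ee_pos: [0.3912, -0.1378, 0.2313]
ee_rot: [[0.275, -0.0, 0.961], [-0.961, 0.0, 0.275], [-0.0, -1.0, -0.0]]
wrist_force: [1.6, -0.2, -0.3]
grip_width: 0.585
time_s: 1.6
ee_pos: [0.5017, 0.0761, 0.2311]
ee_rot: [[0.276, -0.0, 0.961], [-0.961, -0.0, 0.276], [-0.0, -1.0, -0.0]]
wrist_force: [0.9, -1.6, 0.9]
grip_width: 0.585
t 1.6 shift [-114.2  131.1  106. ] ry 0.0 yaw -73.99 tilt [-0. -0. -1.] pos [0.5017 0.0761 0.2311]
```

```bash
python3 -m inch '[{"x":-32,"y":10,"z":30,"rx":0,"ry":0,"rz":0,"jaw":50},{"x":-30,"y":20,"z":28,"rx":0,"ry":0,"rz":0,"jaw":50},{"x":-30,"y":30,"z":25,"rx":0,"ry":0,"rz":0,"jaw":50},{"x":0,"y":30,"z":0,"rx":0,"ry":0,"rz":0,"jaw":50},{"x":0,"y":0,"z":0,"rx":0,"ry":0,"rz":0,"jaw":50}]'
python3 - <<'E'
from h import *
togo(.572,.215,.026,-74)
snap('side','s1')
im=np.load('pics/s1.npz')['im']
cv2.imwrite('pics/s1c.png',cv2.resize(im[150:300,180:330],(750,600))[:,:,::-1])
E
```

```text
time_s: 2.1
ee_pos: [0.5536, 0.1858, 0.1371]
ee_rot: [[0.277, -0.009, 0.961], [-0.961, -0.001, 0.277], [-0.001, -1.0, -0.009]]
wrist_force: [-0.5, 0.7, 0.0]
grip_width: 0.584
t 2.1 shift [-22.8 110.9  26.7] ry 0.01 yaw -73.92 tilt [-0.009 -0.001 -1.   ] pos [0.5536 0.1858 0.1371]
```

View pics/s1c.png

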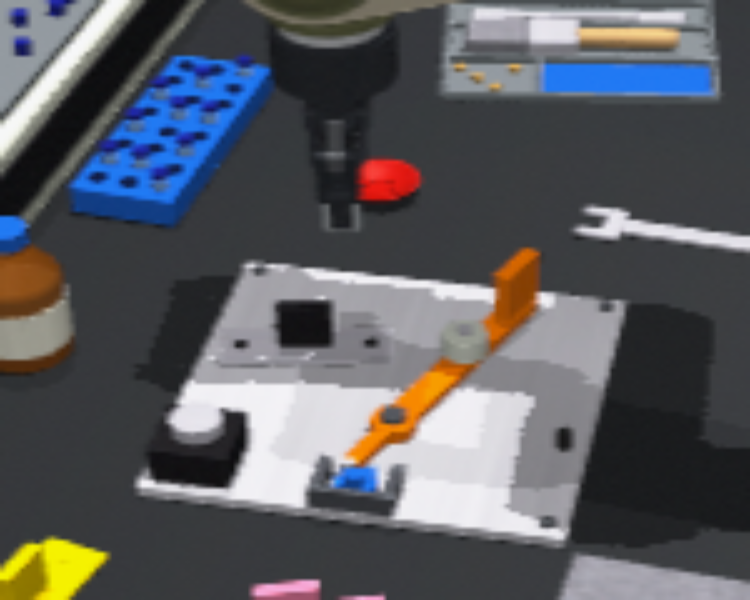

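The side view shows the black rib upright at crop (303,323), on the grey plate, with the gripper above and beside it. I'll move over the rib now.

```bash
python3 -m inch '[{"x":-23,"y":15,"z":26,"rx":0,"ry":0,"rz":0,"jaw":50},{"x":0,"y":0,"z":0,"rx":0,"ry":0,"rz":0,"jaw":50}]'
python3 -c "
from h import *
togo(.572,.215,.026,-74)"
```

```text
time_s: 2.35
ee_pos: [0.5755, 0.2156, 0.1268]
ee_rot: [[0.276, 0.001, 0.961], [-0.961, 0.001, 0.276], [-0.0, -1.0, 0.001]]
wrist_force: [-0.6, -0.3, -0.5]
grip_width: 0.585
t 2.35 shift [ -0.3 100.8  -3.7] ry 0.0 yaw -73.99 tilt [ 0.001  0.001 -1.   ] pos [0.5755 0.2156 0.1268]
```

```bash
python3 -m inch '[{"x":0,"y":30,"z":-4,"rx":0,"ry":0,"rz":0,"jaw":50},{"x":0,"y":30,"z":0,"rx":0,"ry":0,"rz":0,"jaw":50},{"x":0,"y":25,"z":0,"rx":0,"ry":0,"rz":0,"jaw":50},{"x":0,"y":14,"z":0,"rx":0,"ry":0,"rz":0,"jaw":50},{"x":0,"y":0,"z":0,"rx":0,"ry":0,"rz":0,"jaw":50}]'
python3 -c "
from h import *
togo(.572,.215,.026,-74)"
```

```text
time_s: 2.85
ee_pos: [0.5704, 0.2127, 0.0272]
ee_rot: [[0.275, -0.001, 0.962], [-0.962, -0.0, 0.275], [-0.0, -1.0, -0.001]]
wrist_force: [0.3, -0.3, 0.4]
grip_width: 0.59
t 2.85 shift [-1.8  1.2  2.2] ry -0.01 yaw -74.05 tilt [-0.001 -0.    -1.   ] pos [0.5704 0.2127 0.0272]
```

```bash
python3 -m inch '[{"x":-2,"y":0,"z":2,"rx":0,"ry":0,"rz":0,"jaw":15},{"x":0,"y":0,"z":0,"rx":0,"ry":0,"rz":0,"jaw":5},{"x":0,"y":0,"z":0,"rx":0,"ry":0,"rz":0,"jaw":0},{"x":0,"y":0,"z":0,"rx":0,"ry":0,"rz":0,"jaw":0},{"x":0,"y":0,"z":0,"rx":0,"ry":0,"rz":0,"jaw":0}]'
python3 -m inch '[{"x":0,"y":0,"z":0,"rx":0,"ry":0,"rz":0,"jaw":0},{"x":0,"y":-15,"z":0,"rx":0,"ry":0,"rz":0,"jaw":0},{"x":0,"y":-25,"z":0,"rx":0,"ry":0,"rz":0,"jaw":0},{"x":0,"y":-25,"z":0,"rx":0,"ry":0,"rz":0,"jaw":0},{"x":0,"y":0,"z":0,"rx":0,"ry":0,"rz":0,"jaw":0}]'
python3 - <<'E'
from h import *
togo(.449,-.2035,.1,-77.3)
snap('side','s2')
im=np.load('pics/s2.npz')['im']
cv2.imwrite('pics/s2c.png',cv2.resize(im[150:300,180:330],(750,600))[:,:,::-1])
E
```

```text
time_s: 3.35
ee_pos: [0.5727, 0.2161, 0.0289]
ee_rot: [[0.276, 0.003, 0.961], [-0.961, 0.001, 0.276], [0.0, -1.0, 0.003]]
wrist_force: [-0.8, 0.6, 6.2]
grip_width: 0.11
time_s: 3.85
ee_pos: [0.5734, 0.2162, 0.0959]
ee_rot: [[0.276, 0.007, 0.961], [-0.961, 0.001, 0.276], [0.001, -1.0, 0.007]]
wrist_force: [0.8, -0.1, -1.4]
grip_width: 0.105
t 3.85 shift [ 369.2   -5.4 -235.3] ry 0.55 yaw -74.0 tilt [ 0.007  0.001 -1.   ] pos [0.5734 0.2162 0.0959]
```

View pics/s2c.png

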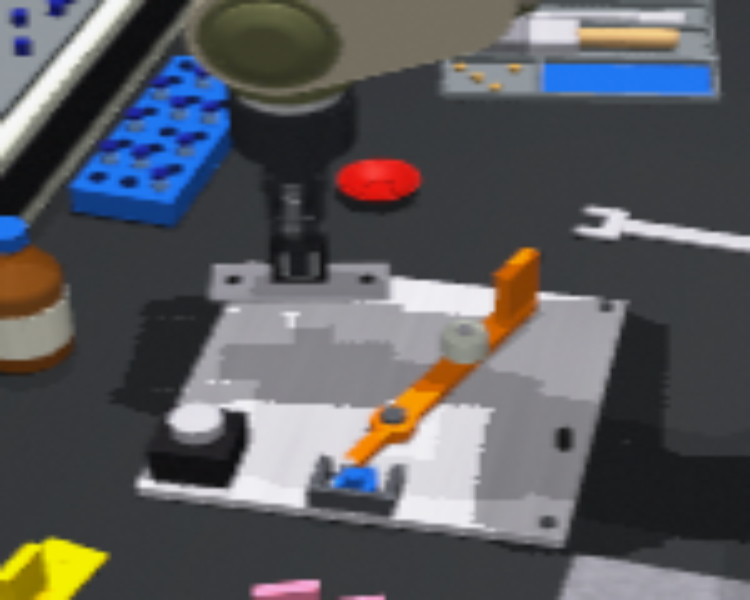

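The bracket is held level in the gripper at crop (298,270), and the jaw width matches the 10 mm rib. I'll carry it to the slot.

```bash
python3 -m inch '[{"x":10,"y":-25,"z":-6,"rx":0,"ry":0,"rz":0,"jaw":0},{"x":25,"y":-15,"z":-16,"rx":0,"ry":0,"rz":0,"jaw":0},{"x":38,"y":0,"z":-24,"rx":0,"ry":0,"rz":0,"jaw":0},{"x":38,"y":0,"z":-24,"rx":0,"ry":0,"rz":0,"jaw":0},{"x":38,"y":0,"z":-24,"rx":0,"ry":0,"rz":0,"jaw":0}]'
python3 -m inch '[{"x":38,"y":0,"z":-24,"rx":0,"ry":0,"rz":0,"jaw":0},{"x":38,"y":0,"z":-24,"rx":0,"ry":0,"rz":0,"jaw":0},{"x":38,"y":0,"z":-24,"rx":0,"ry":0,"rz":0,"jaw":0},{"x":38,"y":0,"z":-24,"rx":0,"ry":0,"rz":0,"jaw":0},{"x":25,"y":0,"z":-16,"rx":0,"ry":0.55,"rz":0,"jaw":0}]'
python3 -c "
from h import *
togo(.449,-.2035,.1,-77.3)"
```

```text
time_s: 4.4
ee_pos: [0.5212, 0.0455, 0.1311]
ee_rot: [[0.276, -0.002, 0.961], [-0.961, 0.0, 0.276], [-0.001, -1.0, -0.002]]
wrist_force: [0.3, -1.5, -1.0]
grip_width: 0.105
time_s: 4.9
ee_pos: [0.4623, -0.1564, 0.1312]
ee_rot: [[0.217, -0.002, 0.976], [-0.976, 0.001, 0.217], [-0.001, -1.0, -0.002]]
wrist_force: [0.6, 0.6, -1.5]
grip_width: 0.106
t 4.9 shift [ 43.1  31.2 -23.1] ry -0.02 yaw -77.45 tilt [-0.002  0.001 -1.   ] pos [ 0.4623 -0.1564  0.1312]
```

```bash
python3 -m inch '[{"x":25,"y":10,"z":-13,"rx":0,"ry":0,"rz":0,"jaw":0},{"x":18,"y":20,"z":-10,"rx":0,"ry":0,"rz":0,"jaw":0},{"x":0,"y":20,"z":0,"rx":0,"ry":0,"rz":0,"jaw":0},{"x":0,"y":0,"z":0,"rx":0,"ry":0,"rz":0,"jaw":0}]'
python3 - <<'E'
from h import *
togo(.449,-.2035,.02,-77.3)
snap('side','s3');snap('top','t3')
a=np.load('pics/s3.npz')['im'];b=np.load('pics/t3.npz')['im']
c=np.hstack([cv2.resize(a[110:190,250:340],(400,355),interpolation=2),cv2.resize(b[170:266,316:404],(325,355),interpolation=2)])
cv2.imwrite('pics/s3c.png',c[:,:,::-1])
E
```

```text
time_s: 5.3
ee_pos: [0.4489, -0.2006, 0.0794]
ee_rot: [[0.218, -0.005, 0.976], [-0.976, 0.004, 0.219], [-0.005, -1.0, -0.004]]
wrist_force: [-0.4, -0.2, -0.3]
grip_width: 0.108
t 5.3 shift [ 3.2 59.4 -0.3] ry -0.01 yaw -77.38 tilt [-0.005  0.004 -1.   ] pos [ 0.4489 -0.2006  0.0794]
```

View pics/s3c.png

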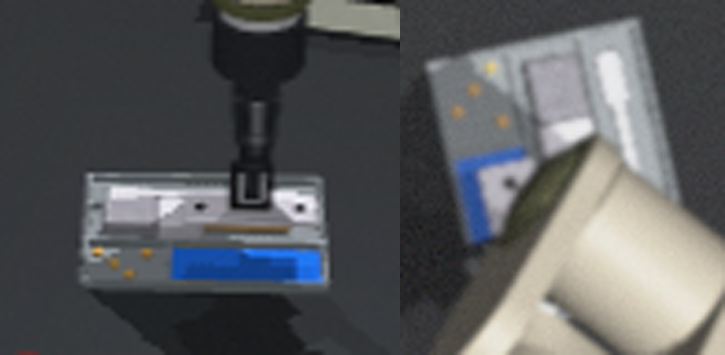

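Bracket is level above the slot and lines up with it. I'll lower it.

```bash
python3 -m inch '[{"x":2,"y":20,"z":0,"rx":0,"ry":0,"rz":0,"jaw":0},{"x":0,"y":20,"z":0,"rx":0,"ry":0,"rz":0,"jaw":0},{"x":0,"y":10,"z":0,"rx":0,"ry":0,"rz":0,"jaw":0},{"x":0,"y":0,"z":0,"rx":0,"ry":0,"rz":0,"jaw":0}]'
python3 -c "
from h import *
togo(.449,-.2035,.0195,-77.3)"
```

```text
time_s: 5.8
ee_pos: [0.451, -0.2027, 0.032]
ee_rot: [[0.22, -0.001, 0.975], [-0.975, 0.001, 0.22], [-0.001, -1.0, -0.001]]
wrist_force: [-0.5, 0.6, -0.7]
grip_width: 0.108
t 5.8 shift [ 0.4 12.5 -2.1] ry 0.01 yaw -77.27 tilt [-0.001  0.001 -1.   ] pos [ 0.451  -0.2027  0.032 ]
```

```bash
python3 -m inch '[{"x":0,"y":5,"z":-2,"rx":0,"ry":0,"rz":0,"jaw":0},{"x":0,"y":4,"z":0,"rx":0,"ry":0,"rz":0,"jaw":0},{"x":0,"y":2,"z":0,"rx":0,"ry":0,"rz":0,"jaw":0},{"x":0,"y":0,"z":0,"rx":0,"ry":0,"rz":0,"jaw":0}]'
python3 -c "
from h import *
togo(.449,-.2035,.0195,-77.3)"
```

```text
time_s: 6.2
ee_pos: [0.4492, -0.2037, 0.0214]
ee_rot: [[0.22, 0.0, 0.976], [-0.976, -0.0, 0.22], [0.0, -1.0, 0.0]]
wrist_force: [-0.7, -0.2, -1.1]
grip_width: 0.107
t 6.2 shift [-0.2  1.9 -0.2] ry -0.0 yaw -77.31 tilt [ 0. -0. -1.] pos [ 0.4492 -0.2037  0.0214]
```

```bash
python3 -m inch '[{"x":0,"y":1,"z":0,"rx":0,"ry":0,"rz":0,"jaw":0},{"x":0,"y":1,"z":0,"rx":0,"ry":0,"rz":0,"jaw":0},{"x":0,"y":0,"z":0,"rx":0,"ry":0,"rz":0,"jaw":0}]'
python3 -c "
from h import *
togo(.449,-.2035,.0195,-77.3)"
```

```text
time_s: 6.5
ee_pos: [0.4493, -0.2038, 0.0199]
ee_rot: [[0.22, 0.001, 0.976], [-0.976, -0.0, 0.22], [0.001, -1.0, 0.0]]
wrist_force: [-1.7, 0.6, 4.5]
grip_width: 0.102
t 6.5 shift [-0.3  0.3 -0.2] ry -0.0 yaw -77.31 tilt [ 0.001 -0.    -1.   ] pos [ 0.4493 -0.2038  0.0199]
```

```bash
python3 -m inch '[{"x":0,"y":0,"z":0,"rx":0,"ry":0,"rz":0,"jaw":24},{"x":0,"y":0,"z":0,"rx":0,"ry":0,"rz":0,"jaw":24},{"x":0,"y":0,"z":0,"rx":0,"ry":0,"rz":0,"jaw":24},{"x":0,"y":-20,"z":0,"rx":0,"ry":0,"rz":0,"jaw":24},{"x":0,"y":-35,"z":0,"rx":0,"ry":0,"rz":0,"jaw":24}]'
python3 -m inch '[{"x":0,"y":-45,"z":0,"rx":0,"ry":0,"rz":0,"jaw":24},{"x":-35,"y":-35,"z":0,"rx":0,"ry":0,"rz":0,"jaw":24},{"x":-45,"y":0,"z":0,"rx":0,"ry":0,"rz":0,"jaw":10},{"x":-45,"y":0,"z":0,"rx":0,"ry":0,"rz":0,"jaw":0},{"x":-45,"y":0,"z":0,"rx":0,"ry":0,"rz":0,"jaw":0}]'
python3 - <<'E'
from h import *
togo(.40,.13,.15,-77.3)
snap('side','s4');snap('top','t4')
a=np.load('pics/s4.npz')['im'];b=np.load('pics/t4.npz')['im'];d=np.load('pics/t4.npz')['d']
c=np.hstack([cv2.resize(a[110:190,250:340],(400,355),interpolation=2),cv2.resize(b[170:266,316:404],(325,355),interpolation=2)])
cv2.imwrite('pics/s4c.png',c[:,:,::-1])
E
```

```text
time_s: 7.0
ee_pos: [0.4483, -0.203, 0.0734]
ee_rot: [[0.22, -0.004, 0.976], [-0.976, 0.003, 0.22], [-0.004, -1.0, -0.003]]
wrist_force: [-0.1, -0.3, 0.1]
grip_width: 0.282
time_s: 7.5
ee_pos: [0.4111, -0.0364, 0.1546]
ee_rot: [[0.219, 0.001, 0.976], [-0.976, -0.0, 0.219], [0.0, -1.0, 0.001]]
wrist_force: [1.4, 0.5, 0.1]
grip_width: -0.001
t 7.5 shift [-164.8    4.5   25.6] ry -0.01 yaw -77.35 tilt [ 0.001 -0.    -1.   ] pos [ 0.4111 -0.0364  0.1546]
```

View pics/s4c.png

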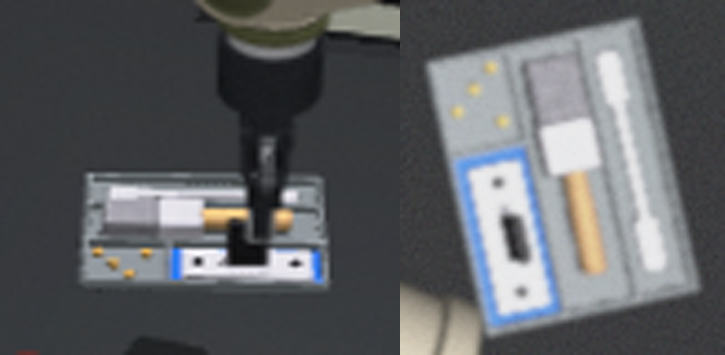

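The bracket lies flat in the blue slot with an even blue border all round (top crop 507,238). The brush and spatula haven't moved. I'll go in front of the tensioner tab with the fingers shut.

```bash
python3 -c "
from h import *
togo(.4135,.158,.15,-77.3)"
python3 -m inch '[{"x":-45,"y":0,"z":9,"rx":0,"ry":0,"rz":0,"jaw":0},{"x":-45,"y":0,"z":9,"rx":0,"ry":0,"rz":0,"jaw":0},{"x":-45,"y":0,"z":9,"rx":0,"ry":0,"rz":0,"jaw":0},{"x":-30,"y":15,"z":9,"rx":0,"ry":0,"rz":0,"jaw":0},{"x":0,"y":0,"z":0,"rx":0,"ry":0,"rz":0,"jaw":0}]'
python3 -c "
from h import *
togo(.4135,.158,.036,-77.3)"
```

```text
t 7.6 shift [-186.1    4.6   46.5] ry 0.04 yaw -77.05 tilt [-0.001  0.001 -1.   ] pos [ 0.4099 -0.0338  0.1544]
time_s: 8.1
ee_pos: [0.4101, 0.1335, 0.1382]
ee_rot: [[0.224, -0.002, 0.975], [-0.975, 0.0, 0.224], [-0.001, -1.0, -0.002]]
wrist_force: [0.6, 0.1, 0.6]
grip_width: -0.0
t 8.1 shift [-23.  102.2   9. ] ry 0.04 yaw -77.08 tilt [-0.002  0.    -1.   ] pos [0.4101 0.1335 0.1382]
```

```bash
python3 -m inch '[{"x":-23,"y":12,"z":9,"rx":0,"ry":0,"rz":0,"jaw":0},{"x":0,"y":35,"z":0,"rx":0,"ry":0,"rz":0,"jaw":0},{"x":0,"y":35,"z":0,"rx":0,"ry":0,"rz":0,"jaw":0},{"x":0,"y":18,"z":0,"rx":0,"ry":0,"rz":0,"jaw":0},{"x":0,"y":0,"z":0,"rx":0,"ry":0,"rz":0,"jaw":0}]'
python3 - <<'E'
from h import *
togo(.5315,.1446,.036,-68.6)
snap('side','s5')
im=np.load('pics/s5.npz')['im']
cv2.imwrite('pics/s5c.png',cv2.resize(im[150:300,180:330],(750,600))[:,:,::-1])
E
```

```text
time_s: 8.6
ee_pos: [0.4138, 0.1545, 0.0377]
ee_rot: [[0.219, -0.004, 0.976], [-0.976, -0.001, 0.219], [-0.0, -1.0, -0.004]]
wrist_force: [0.7, 0.5, 0.0]
grip_width: 0.0
t 8.6 shift [ 35.4   1.2 112.7] ry -1.46 yaw -77.36 tilt [-0.004 -0.001 -1.   ] pos [0.4138 0.1545 0.0377]
```

View pics/s5c.png

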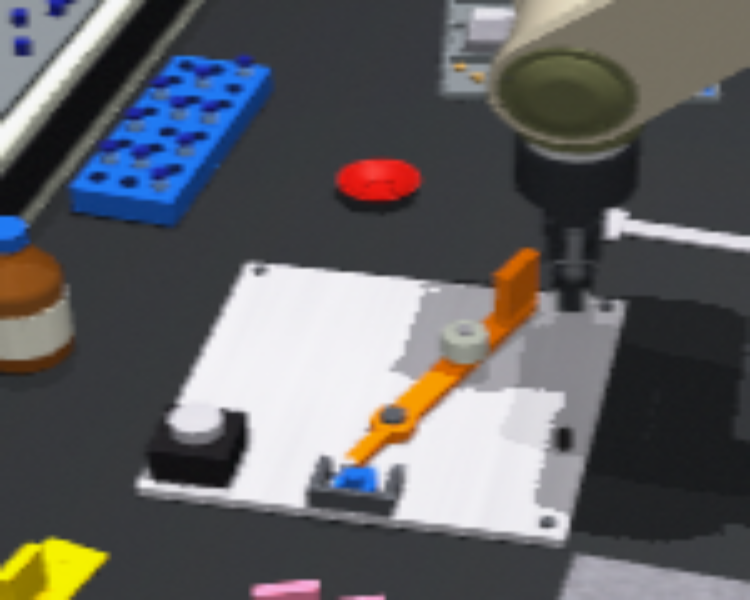

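Shut fingers stand in front of the orange tab (crop 570,290 vs tab 517,285). I'll push it back in small steps.

```bash
python3 -m inch '[{"x":7,"y":0,"z":15,"rx":0,"ry":0,"rz":0,"jaw":0},{"x":7,"y":0,"z":15,"rx":0,"ry":0,"rz":0,"jaw":0},{"x":7,"y":0,"z":15,"rx":0,"ry":0,"rz":0,"jaw":0},{"x":7,"y":0,"z":15,"rx":0,"ry":0,"rz":0,"jaw":0},{"x":0,"y":0,"z":0,"rx":0,"ry":0,"rz":0,"jaw":0}]'
python3 -c "
from h import *
togo(.5315,.1446,.036,-68.6)"
```

```text
time_s: 9.15
ee_pos: [0.479, 0.141, 0.0401]
ee_rot: [[0.219, -0.003, 0.976], [-0.976, 0.001, 0.219], [-0.001, -1.0, -0.002]]
wrist_force: [-7.4, 1.6, 0.3]
grip_width: 0.0
t 9.15 shift [ 8.  4. 52.] ry -1.46 yaw -77.36 tilt [-0.003  0.001 -1.   ] pos [0.479  0.141  0.0401]
```

```bash
python3 -m inch '[{"x":2,"y":1,"z":14,"rx":0,"ry":0,"rz":0,"jaw":0},{"x":2,"y":1,"z":14,"rx":0,"ry":-0.7,"rz":0,"jaw":0},{"x":0,"y":1,"z":12,"rx":0,"ry":-0.7,"rz":0,"jaw":0},{"x":0,"y":1,"z":12,"rx":0,"ry":0,"rz":0,"jaw":0},{"x":0,"y":0,"z":0,"rx":0,"ry":0,"rz":0,"jaw":0}]'
python3 - <<'E'
from h import *
togo(.5315,.1446,.036,-68.6);st()
for n,f in (('top','t6'),('side','s6')): snap(n,f)
a=np.load('pics/t6.npz')['im'];b=np.load('pics/s6.npz')['im']
c=np.hstack([cv2.resize(a[150:270,125:245],(395,395),interpolation=2),cv2.resize(b[170:290,200:320],(395,395),interpolation=2)])
cv2.imwrite('pics/c6.png',c[:,:,::-1])
E
```

```text
time_s: 9.65
ee_pos: [0.5299, 0.1501, 0.0369]
ee_rot: [[0.36, -0.002, 0.933], [-0.933, -0.002, 0.36], [0.001, -1.0, -0.002]]
wrist_force: [-9.4, -8.7, 7.0]
grip_width: 0.001
t 9.65 shift [ 5.7  0.9 -0.4] ry -0.05 yaw -68.9 tilt [-0.002 -0.002 -1.   ] pos [0.5299 0.1501 0.0369]
{'time_s': 9.65, 'qpos': [3.544, 34.312, 89.148, -0.128, 56.654, 72.516], 'ee_pos': [0.53, 0.15, 0.037], 'ee_rot': [[0.36, -0.002, 0.933], [-0.933, -0.002, 0.36], [0.001, -1.0, -0.002]], 'wrist_force': [-9.37, -8.731, 6.955], 'grip_width': 0.001}
```

View pics/c6.png

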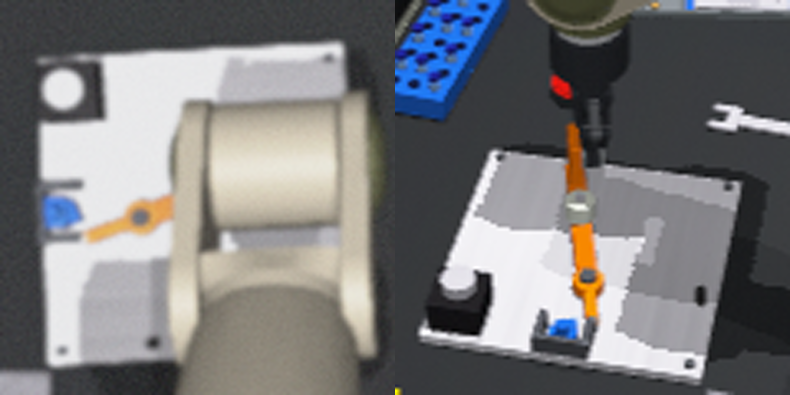

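The side view shows the arm swung back (roller at 580,207, pivot at 588,275), with the fingers against the tab. I'll let it settle, then measure the angle.

```bash
python3 -m inch '[{"x":0,"y":0,"z":0,"rx":0,"ry":0,"rz":0,"jaw":0},{"x":0,"y":0,"z":0,"rx":0,"ry":0,"rz":0,"jaw":0},{"x":0,"y":0,"z":0,"rx":0,"ry":0,"rz":0,"jaw":0}]'
cat > ang.py <<'E'
from h import *
import sys
f=sys.argv[1]
def line(n,im,d,box,lo,hi,name):
    P=pts(n,d);h=cv2.cvtColor(im,cv2.COLOR_RGB2HSV);v,u=np.mgrid[:384,:512]
    m=(h[...,0]>4)&(h[...,0]<25)&(h[...,1]>120)&(u>box[0])&(u<box[1])&(v>box[2])&(v<box[3])&(P[...,2]>lo)&(P[...,2]<hi)
    X=P[m][:,:2].astype(np.float32); vx,vy,x0,y0=cv2.fitLine(X,cv2.DIST_HUBER,0,.01,.01).ravel()
    if vy>0: vx,vy=-vx,-vy
    print(name,m.sum(),'dir deg',np.degrees(np.arctan2(vy,vx)).round(2),'mean',X.mean(0).round(4)); return P[m]
z=np.load('pics/s0.npz');line('side',z['im'],z['d'],(235,295,205,275),.018,.034,'side rest')
z=np.load('pics/t0.npz');line('top',z['im'],z['d'],(140,240,195,245),.018,.034,'top rest')
im,d=snap('side',f);line('side',im,d,(235,295,190,290),.018,.034,'side now')
q=line('side',im,d,(235,295,190,290),.04,.08,'side tab now')
im,d=snap('top',f+'t');line('top',im,d,(140,180,195,245),.018,.034,'top heel now')
st()
E
python3 ang.py s7
```

```text
time_s: 10.05
ee_pos: [0.5287, 0.1497, 0.0369]
ee_rot: [[0.36, -0.003, 0.933], [-0.933, -0.002, 0.36], [0.001, -1.0, -0.003]]
wrist_force: [-9.2, -8.2, 5.1]
grip_width: -0.0
side rest 245 dir deg -107.21 mean [0.4757 0.25  ]
top rest 238 dir deg -105.76 mean [0.4808 0.2462]
side now 183 dir deg -68.73 mean [0.506  0.2577]
side tab now 53 dir deg -66.75 mean [0.5408 0.1638]
top heel now 99 dir deg -68.77 mean [0.4911 0.2941]
{'time_s': 10.15, 'qpos': [3.519, 34.241, 89.301, -0.14, 56.633, 72.516], 'ee_pos': [0.529, 0.15, 0.037], 'ee_rot': [[0.36, -0.003, 0.933], [-0.933, -0.002, 0.36], [0.001, -1.0, -0.004]], 'wrist_force': [-9.821, -8.196, 5.653], 'grip_width': -0.0}
```

```bash
python3 -c "
from h import *
a=np.load('pics/s7t.npz')['im'];b=np.load('pics/s7.npz')['im']
c=np.hstack([cv2.resize(a[100:270,230:404],(390,381),interpolation=2),cv2.resize(b[130:290,180:345],(393,381),interpolation=2)])
cv2.imwrite('pics/c7.png',c[:,:,::-1])
h=cv2.cvtColor(a,cv2.COLOR_RGB2HSV);v,u=np.mgrid[:384,:512]
m=((u>325)&(u<358)&(v>205)&(v<260)&(h[...,2]<90)).astype(np.uint8)
n,l,s,c=cv2.connectedComponentsWithStats(m)
for i in range(1,n):
  if s[i,4]>2: print(s[i],ray('top',*c[i],.051 if s[i,4]>15 else .008).round(4))
"
```

```text
[326 206  12  54 349] [ 0.4309 -0.1532  0.051 ]
[344 229   6  11  38] [ 0.4501 -0.1985  0.051 ]
[349 258   9   2  12] [ 0.3796 -0.2283  0.008 ]
```

View pics/c7.png

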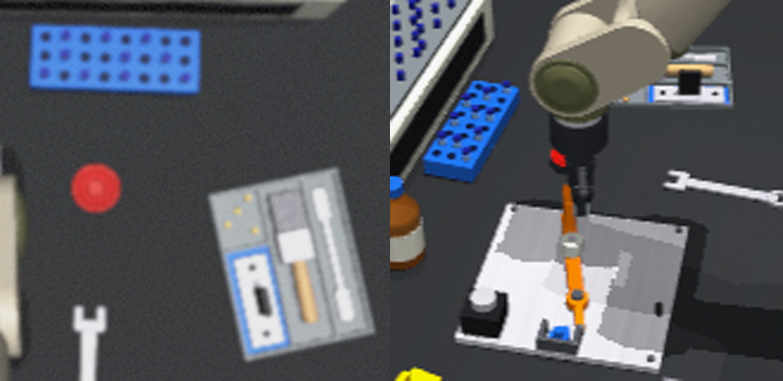

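Bracket rib is at (0.450, -0.199), about 5 mm from the slot centre. The bystanders visible here (rack, dish, wrench, brush, spatula, bottle) haven't visibly moved. The tab is held at about 0.65 rad. I'll hand in.

```bash
python3 -c "
from h import *
print(arm.job_done()); st()"
```

```text
the job is handed in; nothing more can be done
None
the job is handed in; nothing more can be done
```

I laid the guard bracket in the blue-lined slot and let go of it. I then pushed the tensioner arm back with shut fingers and handed in at about 10.2 s with the arm still held; no verdict was reported.

- **Bracket:** it lies flat in the slot with blue showing evenly all round. The last top view puts its rib about 5 mm off the slot centre; the gripper's position at release suggested under 1 mm. Both are inside the limits.
- **Tensioner:** the top and side pictures both put the arm at about 37°, or 0.65 rad, well past the 0.43 click. The readings stayed steady over the last 0.5 s.
- **Push force:** the wrist force was about 13 N sideways, roughly what the spring should give at that angle plus some friction. It also showed about 5 N upward, which I took to be friction at the tab.
- **Pawl:** I did not check its click separately; I inferred it from the arm's angle.
- **Bystanders:** none had visibly moved in the last pictures, though I did not measure their positions.

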